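# Fit the stepped bearing bush the right way round

## Robot

A 7-joint arm with a two-finger parallel gripper is mounted at the origin on a cart in front of the work surface, level with it; the furniture and walls round the work are solid. World frame = base frame: x ahead of the robot, y to its left, z up, the work surface at z = 0. Lengths are in m, angles in degrees, forces in N, time in s.
With the tool pointing down it reaches from about 0.425 to 0.875 m from the base axis. Payload 4.7 kg.
Tool frame: the origin (TCP) lies midway between the tips of the shut fingers; the grasp point (between the pads) lies 19 mm behind it (env.grip_depth is the distance from the TCP to the grasp point, in m); z points along the fingers, y is the line along which they close (so a half turn about z gives the same grasp; the last joint's range is limited). The gripper opens to 87 mm and grips with 3 to 60 N. Pads are 19 mm wide; open, the fingers measure 117 mm over their backs; the gripper's body (75 mm by 190 mm) begins 51 mm behind the grasp point.
Start: joints at [-73.849, 18.392, -4.016, 83.108, 1.295, 78.541, -3.26], TCP at [0.172, 0.627, 0.223] pointing down, gripper open.
Joint ranges: [-163.93, 163.93], [-17.29, 119.83], [-79.2, 71.16], [3.27, 140.29], [-89.18, 269.18], [5.43, 117.66], [-154.24, 154.24]. Speed limits (degrees/s): [147.25, 147.25, 180, 180, 180, 180, 180].

## Interface

Orientations are given as [roll, pitch, yaw] about the fixed x, y, z axes, in that order (R = Rz(yaw) Ry(pitch) Rx(roll)).
In Python, from cell import get_obs, optics, env, nets gives the robot as it stands.
- The arm moves only by the shell command python3 -m creep 'ROWS' [FORCE]. ROWS is JSON, a list of rows, each an object of numbers: "wx", "wy", "wz": the turn, a rotation vector about the tool's x, y, z in degrees; "tx", "ty", "tz": the shift along the tool's x, y, z in mm; "gripper": the opening, from -1 (shut) to 1 (fully open). A call has 1 to 5 rows; each row is the pose to reach, as a shift and turn from the pose commanded when the call began, along the tool's axes at that moment; what a row does not reach only later rows make up. A row lasts 1/12 s, in which the tool goes at most 41.7 mm and 7.16 degrees, less where a joint would pass 70% of its speed; a pose out of reach is approached as far as the arm can. A call with a gripper value outside its range is refused whole. The fingers move at their own pace and stop on an object; FORCE is the grip in N (left out, the last holds). Time passes only in rows, so rows that repeat a pose let the fingers close. It gives the time, the measured TCP pose, the force, the opening and the grip force at its end, in the units of the state.
- get_obs(): the state, without advancing time (a new reading comes with each control period).
- optics.read_camera(name): name is "scene" or "side" or "wrist"; returns (picture, depth): 480x640x3 uint8, red, green, blue; 480x640 float32, m along the optical axis (not along the pixel's ray), 0 where there is no reading.
- optics.camera_info(name): a dict with "fovy" (degrees; the focal length in pixels is half the picture's height over the tangent of half this angle, whatever the lens; pixels are square), "cx", "cy" (the principal point, pixels), "k1" (the pictures are not rectified: a ray, as slopes to the right and down, at radius r is drawn at 1 + k1 r^2 times it, then the intrinsics apply), "R" (3x3) and "t" (3): a world point X has camera coordinates R X + t; the wrist camera has in their place "tool_from_camera" (4x4, takes a point from camera to tool coordinates, whose origin is the TCP and whose axes are the flange's). Camera axes: x right, y down, z forward; pixel columns grow to the right and rows downward; lengths in m; the calibration is good to about 2 mm. A picture is of the moment at which its call begins: read the wrist's pose just before it. camera_info takes no time and is no camera call.
- env.sign_off(): hands the job in; it is judged then, once.
Trained networks look in the newest picture that a camera, given by its name, has taken for a name from the list of things; names that differ only in an ending like _2 or _b are one class to them, and where a whole thing is asked for, a point or a joint stands for the part that bears it (a point fixed in the world has none). Each returns a list of dicts, best first, with "confidence" (0 to 1); they miss things now and then, are a little off and sometimes report something else, mostly with a low value. They report only what shows in the picture. A call takes as long as a camera call.
- nets.look_for(query, camera): "point" ([x, y, z] in m, in world coordinates, good to about 4 mm: the middle of the surface that is visible of it).
- nets.place_of(query, camera): "point" ([x, y, z] in m, in world coordinates, good to about 4 mm: a listed point, or the origin of a listed thing).
The state is a dict: "time_s": time; "qpos": joint angles; "joint_velocities": joint speeds; "effort": joint torques, N m; "tool_pos": TCP position; "tool_rot": TCP orientation; "force": force on the tool from outside, world axes, zero at the start; "wrist_torque": the same for the moment, N m; "grip_width": finger opening in m; "grasp_force": force on a finger pad.
Only numpy, scipy, OpenCV 4.12 (cv2) and the standard library are available. Lean on these libraries where they do the work, as an engineer would, in place of code of your own. Each camera call takes 0.05 s, during which the arm holds its last target. There are 200 camera calls.

## Task

Fit the spare bush into the open bearing housing: take it out of the wooden box, lay it in the V-block and feel its ends there with the fingers to find which one is turned down to the smaller diameter. Then lay it down into the housing with that end in the narrower part of the stepped half-bore, fully home and let go, and swing the hinged cap fully shut over it. Leave the caliper, the spanner and the oil tin where they are.

Things in the scene. Friction and masses are not known exactly. Their poses are not given: they have to be found in the camera images.
- bush: Loose hollow steel cylinder, 64 mm long, 0.6 kg: 56 mm in diameter over 38 mm, turned down to 50 mm over the 26 mm at one end; end faces flat rings round a 32 mm bore, alike. Origin at mid-length on the axis, x along it. Which end (+x or -x) is turned down is not given: feel it. It rests level on the 56 mm part and balances 2 mm from the middle.
- parts_box: Fixed open plywood box, 82 mm (x) by 136 mm (y), 60 mm high, walls 6 mm, origin under its centre. The bush lies in it along the box's x, axis 34 mm above the bench, between two ribs (tops 14 mm above the bench, 20 to 31 mm beside the axis). About 3 mm between end faces and walls; 34 mm free beside each flank.
- v_block: Fixed steel V-block, 28 mm (x) by 84 mm (y), 38 mm high, origin under its centre. A 90 degree V groove runs along its x through the middle; centred in it, the bush lies along the block's x, axis 50 mm above the bench, ends overhanging by 18 mm on each side.
- housing: Fixed grey split bearing housing with its cap open, origin under its centre on the bench. Foot 204 mm (x) by 46 mm (y), 14 mm thick, 9 mm bolt heads. Its lower half-bore lies along its y above the origin; hinge on its +x side, swing bolt hanging at the -x side (not used).
- seat (a point): Centre of the half-bore, on its axis, 55 mm over the bench, level with its edges; axes as housing. Half-bore 58 mm wide from y -22 to +9 mm, 52 mm from +9 to +22: the turned-down end goes to +y. Seated: bush centred (3 mm play to +y), axis 1 mm below this point, ends 10 mm proud and free; no finger room at its flanks. Wrong way round it stays high and the cap cannot shut.
- housing_hinge (a point): Middle of the cap's hinge pin, 52 mm to the housing's +x from the half-bore's axis, 55 mm above the bench; the pin lies along the housing's y.
- cap_lug (a point): Middle of the outer (upper when shut) face of the fork-shaped lug at the cap's free edge: 114 mm from the hinge pin, 12.5 mm outside the cap's split face. The lug is 30 mm wide along the housing's y, 12 mm thick, from 92 to 124 mm from the pin. When the cap is open this face looks away from the robot: push on it to shut.
- cap (a joint): Opening angle of the cap, rad: 0 shut (lug level on the housing's -x side, its top 68 mm above the bench), pi/2 straight up, 2.2 at its stop, leaning back over the +x side. Stiff hinge: stays where left, takes about 2 to 4 N at the lug. Shut, the cap is a half cylinder of 42 mm radius over the bore.
- caliper: Loose steel caliper lying on the bench, 58 x 210 x 9 mm, long along its y; a bystander.
- spanner: Loose 247 mm combination spanner lying on the bench, 32 mm wide, long along its y; a bystander.
- oil_tin: Loose green tin, 72 mm in diameter, 110 mm high, behind the work; a bystander.

How it is judged (in metres and radians):
On the way, in this order (a step that is already met when the one before it is completed fails the run):
1. the bush lies in the groove of the V-block, let go (x of bush in the frame of v_block between -0.014 and 0.014 m and y of bush in the frame of v_block between -0.007 and 0.007 m and z of bush in the frame of v_block between 0.045 and 0.056 m and angle between the x axis of bush and the x axis of v_block, either way round below 0.2 rad and contact force between the fingers and bush below 0.2 N and linear speed of bush below 0.03 m/s), for 0.2 s.
2. the fingers feel the bush, off its middle, while it lies in the V-block (x of bush in the frame of v_block between -0.014 and 0.014 m and y of bush in the frame of v_block between -0.007 and 0.007 m and z of bush in the frame of v_block between 0.045 and 0.056 m and angle between the x axis of bush and the x axis of v_block, either way round below 0.2 rad and contact force between the fingers and bush above 0.5 N and horizontal distance between the grasp point and bush above 0.01 m), for 0.05 s.
3. the bush lies home in the lower half of the housing, turned-down end in the narrow part, let go (x of bush in the frame of housing between -0.003 and 0.003 m and y of bush in the frame of housing between -0.006 and 0.0055 m and z of bush in the frame of housing between 0.0505 and 0.057 m and angle between the x axis of bush and the y axis of housing, either way round below 0.07 rad and contact force between the fingers and bush below 0.2 N), for 0.2 s.
At the end, for the whole second after the job is handed in: The bush lies fully home in the housing, at rest (its middle within 3 mm across and about 5 mm along the bore, its axis 54 mm above the bench within 3 mm and within 4 degrees of the bore's line), and the cap is shut to under 0.04 rad (about 4 mm at the lug) (x of bush in the frame of housing between -0.003 and 0.003 m and y of bush in the frame of housing between -0.006 and 0.0055 m and z of bush in the frame of housing between 0.0505 and 0.057 m and angle between the x axis of bush and the y axis of housing, either way round below 0.07 rad and value of joint cap below 0.04 rad and linear speed of bush below 0.02 m/s and velocity of joint cap below 0.05 rad/s); the robot touches nothing.
It fails at once if the caliper is pushed more than 30 mm from where it stood (distance of caliper from where it was at the start of the episode above 0.03 m).
It fails at once if the spanner is pushed more than 30 mm from where it stood (distance of spanner from where it was at the start of the episode above 0.03 m).
It fails at once if the oil tin is pushed more than 30 mm from where it stood (distance of oil_tin from where it was at the start of the episode above 0.03 m).
It also fails if it takes over 67 s, if anything falls off the work surface, if the arm or the gripper's body presses on something with over 40 N, if the wrist force passes 120 N, or if a joint passes its speed limit or range.

## Working session

There is one attempt and no reset: what is moved stays moved. The work goes in short steps, Python scripts to look and compute and a shell command to move; the robot and the scene stay as the last step left them, time stands still between calls to the robot, and variables do not carry over. Pictures are saved under pics/ and viewed, at most 10 in all, crops included, and the job is handed in when it is done.

```bash
ls; mkdir -p pics; cat > h.py <<'E'
import numpy as np,cv2
from scipy.spatial.transform import Rotation as Ro
from cell import get_obs,optics,env,nets
np.set_printoptions(precision=4,suppress=True)
def cloud(name):
    o=get_obs(); p,d=optics.read_camera(name); c=optics.camera_info(name)
    f=240/np.tan(np.radians(c["fovy"]/2))
    K=np.array([[f,0,c["cx"]],[0,f,c["cy"]],[0,0,1]])
    u,v=np.meshgrid(np.arange(640.),np.arange(480.))
    n=cv2.undistortPoints(np.stack([u,v],-1).reshape(-1,1,2),K,np.array([c["k1"],0,0,0.])).reshape(480,640,2)
    X=np.dstack([n[...,0]*d,n[...,1]*d,d])
    if "R" in c: W=(X-np.array(c["t"]))@np.array(c["R"])
    else:
        T=np.array(c["tool_from_camera"]); W=X@T[:3,:3].T+T[:3,3]
        W=W@rot(o).as_matrix().T+np.array(o["tool_pos"])
    W[d<=0]=np.nan
    return p,W
def rot(o): return Ro.from_euler("xyz",o["tool_rot"],degrees=True)
def save(n,p): cv2.imwrite(f"pics/{n}.png",p[...,::-1])
def go(target,rpy=None):
    "shift (mm) in tool axes and rotvec (deg) to reach world target"
    o=get_obs();R=rot(o)
    print("t",R.inv().apply(np.array(target)-o["tool_pos"])*1000)
    if rpy is not None: print("w",np.degrees((R.inv()*Ro.from_euler("xyz",rpy,degrees=True)).as_rotvec()))
E
cat > a.py <<'E'
from h import *
o=get_obs();print(o)
for cam in ["scene","side"]:
    p,W=cloud(cam);save(cam,p)
    for q in ["bush","parts_box","v_block","housing","seat","housing_hinge","cap_lug","caliper","spanner","oil_tin"]:
        r=nets.place_of(q,cam)
        print(cam,q,[(np.round(x["point"],3),round(x["confidence"],2)) for x in r[:2]])
E
python3 a.py
```

```text
pics
{'time_s': 0.0, 'qpos': array([-73.8485,  18.4386,  -4.014 ,  83.1759,   1.2947,  78.5392,
        -3.262 ]), 'joint_velocities': array([-0.0028, -0.0626, -0.0263,  0.0104,  0.0964,  0.0212, -0.0429]), 'effort': array([  0.0005, -49.127 ,  -0.4039, -31.2535,  -0.064 ,   0.0434,
         0.0002]), 'tool_pos': array([0.1719, 0.6263, 0.2215]), 'tool_rot': array([-179.8914,    0.006 ,  164.6548]), 'force': array([ 0.1228, -0.3387,  0.6391]), 'wrist_torque': array([-0.0173,  0.0271,  0.0292]), 'grasp_force': 0.0, 'grip_width': 0.08708132154782428}
scene bush [(array([0.486, 0.318, 0.036]), 0.58)]
scene parts_box [(array([0.487, 0.311, 0.001]), 0.72), (array([ 0.538, -0.226,  0.002]), 0.41)]
scene v_block [(array([ 0.46 ,  0.04 , -0.001]), 0.86)]
scene housing [(array([ 0.538, -0.226,  0.002]), 0.8)]
scene seat []
scene housing_hinge [(array([ 0.586, -0.231,  0.055]), 0.82)]
scene cap_lug [(array([ 0.637, -0.24 ,  0.155]), 0.65)]
scene caliper [(array([0.672, 0.09 , 0.002]), 0.78)]
scene spanner [(array([ 0.485, -0.361, -0.002]), 0.97), (array([ 0.638, -0.241,  0.154]), 0.47)]
scene oil_tin [(array([ 0.767,  0.02 , -0.003]), 0.64)]
side bush [(array([0.49 , 0.314, 0.034]), 0.59)]
side parts_box [(array([ 0.487,  0.312, -0.004]), 0.63)]
side v_block [(array([ 0.463,  0.045, -0.002]), 0.79)]
side housing [(array([ 0.533, -0.219, -0.   ]), 0.85)]
side seat [(array([ 0.534, -0.224,  0.056]), 0.78)]
side housing_hinge [(array([ 0.588, -0.23 ,  0.052]), 0.88), (array([ 0.464,  0.041, -0.003]), 0.55)]
side cap_lug [(array([ 0.644, -0.238,  0.152]), 0.62)]
side caliper []
side spanner [(array([ 0.483, -0.361, -0.002]), 0.92)]
side oil_tin [(array([ 0.765,  0.026, -0.001]), 0.61)]
```

View pics/scene.png

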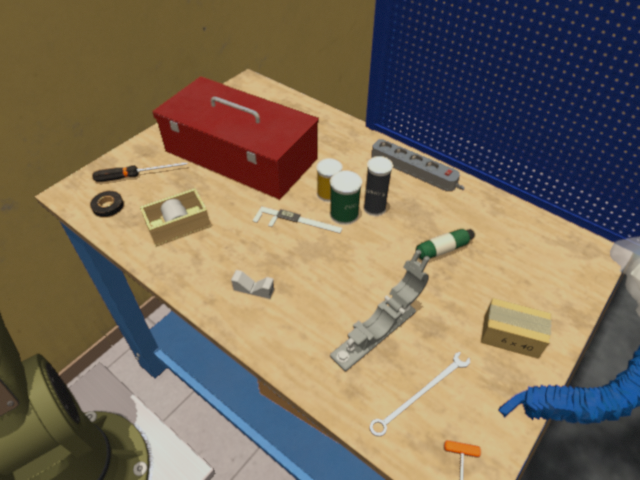

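```bash
cat > b.py <<'E'
from h import *
def band(W,c,r,lo,hi):
    m=(np.hypot(W[...,0]-c[0],W[...,1]-c[1])<r)&(W[...,2]>lo)&(W[...,2]<hi)
    return W[m]
def rect(n,P):
    P=P[:,:2]
    if len(P)<20: print(n,len(P));return
    (cx,cy),s,a=cv2.minAreaRect((P*1000).astype(np.float32));print(n,len(P),cx,cy,s,a)
for cam in ["scene","side"]:
    p,W=cloud(cam)
    print(cam)
    rect("box",band(W,(.487,.312),.1,.053,.065))
    rect("vb",band(W,(.461,.042),.06,.033,.043))
    rect("bush",band(W,(.488,.316),.045,.045,.066-.012))
    rect("foot",band(W,(.536,-.222),.13,.010,.018))
    rect("housetop",band(W,(.536,-.222),.07,.048,.058))
    B=band(W,(.488,.316),.05,.02,.075);print(np.nanpercentile(B[:,2],[5,50,95]))
E
python3 b.py
```

```text
scene
box 895 484.69989013671875 311.67578125 (89.0301284790039, 135.16680908203125) 67.03091430664062
vb 223 459.6243896484375 40.222007751464844 (31.381771087646484, 84.6006851196289) 22.37769889831543
bush 143 485.23162841796875 311.1011047363281 (78.56382751464844, 70.3097152709961) 67.194580078125
foot 674 530.2326049804688 -223.35122680664062 (46.42449188232422, 204.8762664794922) 80.42787170410156
housetop 584 529.3355102539062 -224.283203125 (48.726016998291016, 127.22850036621094) 81.39283752441406
[0.0247 0.0542 0.0623]
side
box 525 486.90142822265625 312.83636474609375 (91.24971771240234, 139.01747131347656) 65.52776336669922
vb 191 463.1127014160156 41.015602111816406 (31.162826538085938, 90.81951904296875) 23.848176956176758
bush 47 492.0106506347656 310.8753967285156 (80.19038391113281, 60.531211853027344) 73.92369842529297
foot 1009 532.211669921875 -223.5487060546875 (47.55718994140625, 204.3036346435547) 80.32728576660156
housetop 459 531.536865234375 -221.18020629882812 (49.7567138671875, 130.6996307373047) 78.9793472290039
[0.0248 0.0539 0.0651]
```

```bash
python3 -c "
from h import *
go([.487,.312,.2],[180,0,67])"
```

```text
t [-387.0375 -220.2551   22.6083]
w [ 0.0071 -0.0038 97.6532]
```

```bash
python3 -m creep '[{"tx":-26,"ty":-15,"wz":7},{"tx":-60,"ty":-34,"wz":14},{"tx":-95,"ty":-54,"wz":21},{"tx":-130,"ty":-74,"wz":28},{"tx":-165,"ty":-94,"wz":35}]'; python3 -c "
from h import *
go([.487,.312,.2],[180,0,67])"
```

```text
t [-387.0375 -220.2551   22.6083]
w [ 0.0071 -0.0038 97.6532]validation failed for argument at $[0]...
```

```bash
python3 -m creep '[{"wx":0,"wy":0,"wz":7,"tx":-26,"ty":-15,"tz":0,"gripper":1},{"wx":0,"wy":0,"wz":14,"tx":-60,"ty":-34,"tz":0,"gripper":1},{"wx":0,"wy":0,"wz":21,"tx":-95,"ty":-54,"tz":0,"gripper":1},{"wx":0,"wy":0,"wz":28,"tx":-130,"ty":-74,"tz":0,"gripper":1},{"wx":0,"wy":0,"wz":35,"tx":-165,"ty":-94,"tz":0,"gripper":1}]'; python3 -c "
from h import *
go([.487,.312,.2],[180,0,67])"
```

```text
time_s: 1.62
tool_pos: [0.3073, 0.4911, 0.2228]
tool_rot: [180.0, -0.0, 129.3]
force: [0.8, 0.3, -0.0]
grip_width: 0.0869
grasp_force: 0.0
t [-252.4306   25.4248   22.7052]
w [ 0.018  -0.0272 62.3338]
```

```bash
python3 -m creep '[{"wx":0,"wy":0,"wz":6,"tx":-25,"ty":3,"tz":2,"gripper":1},{"wx":0,"wy":0,"wz":12,"tx":-51,"ty":5,"tz":4,"gripper":1},{"wx":0,"wy":0,"wz":19,"tx":-76,"ty":8,"tz":6,"gripper":1},{"wx":0,"wy":0,"wz":25,"tx":-101,"ty":10,"tz":8,"gripper":1},{"wx":0,"wy":0,"wz":31,"tx":-126,"ty":13,"tz":11,"gripper":1}]'
python3 -m creep '[{"wx":0,"wy":0,"wz":6,"tx":-20,"ty":15,"tz":2,"gripper":1},{"wx":0,"wy":0,"wz":12,"tx":-40,"ty":30,"tz":4,"gripper":1},{"wx":0,"wy":0,"wz":19,"tx":-61,"ty":45,"tz":6,"gripper":1},{"wx":0,"wy":0,"wz":25,"tx":-81,"ty":60,"tz":8,"gripper":1},{"wx":0,"wy":0,"wz":31,"tx":-101,"ty":76,"tz":11,"gripper":1}]'
cat > c.py <<'E'
from b import *
p,W=cloud("wrist");save("w1",p)
rect("box",band(W,(.487,.312),.1,.055,.065))
B=band(W,(.487,.312),.045,.04,.075)
print(np.nanpercentile(W[...,2],[1,5,50,95,99]))
rect("bush",band(W,(.487,.312),.045,.048,.056));rect("top",band(W,(.487,.312),.05,.058,.07))
print([(x["point"],x["confidence"]) for q in ("bush","parts_box") for x in nets.place_of(q,"wrist")])
E
sed -i 's/^for cam in \["scene","side"\]:/for cam in []:/' b.py; python3 c.py
```

```text
time_s: 2.03
tool_pos: [0.3975, 0.4029, 0.2119]
tool_rot: [180.0, -0.0, 98.4]
force: [0.4, -0.1, 0.8]
grip_width: 0.087
grasp_force: 0.0
time_s: 2.45
tool_pos: [0.4878, 0.3146, 0.2009]
tool_rot: [180.0, -0.1, 67.4]
force: [0.3, -0.0, 0.1]
grip_width: 0.0872
grasp_force: 0.0
box 5060 485.8923645019531 313.90594482421875 (82.35188293457031, 136.46629333496094) 66.76080322265625
[-0.8596 -0.8553  0.056   0.315   0.3212]
bush 1331 488.3916015625 315.82073974609375 (76.72167205810547, 59.11063766479492) 66.7189712524414
top 2012 487.91802978515625 313.2432861328125 (82.1318588256836, 70.61714172363281) 66.21712493896484
[([0.4851, 0.3156, 0.0347], 0.56)]
```

View pics/w1.png

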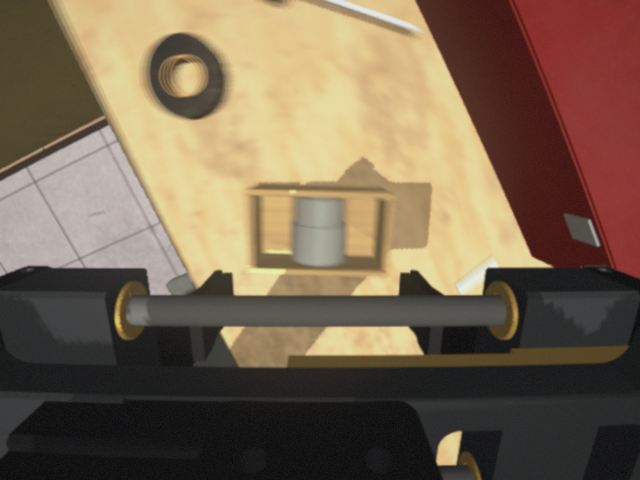

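```bash
cat > d.py <<'E'
from b import *
p,W=cloud("scene")
for c,yaw in (((.4859,.3139),67),):
    d=W-np.array([*c,0]);a=np.radians(yaw);u=d[...,0]*np.cos(a)+d[...,1]*np.sin(a);v=-d[...,0]*np.sin(a)+d[...,1]*np.cos(a)
    m=(abs(u)<.07)&(abs(v)<.2)&(W[...,2]>.08)
    print(np.c_[u[m],v[m],W[m][:,2]][:: max(1,m.sum()//12)], m.sum())
go([.4859,.3139,.1],[180,0,66.8])
E
python3 d.py
```

```text
[[-0.0667 -0.0064  0.5562]
 [-0.0371 -0.0018  0.5143]
 [-0.0344 -0.0141  0.485 ]
 [-0.0114  0.0333  0.4585]
 [-0.037   0.0002  0.4343]
 [-0.025   0.0263  0.4048]
 [-0.0136  0.0329  0.3722]
 [-0.0136  0.0161  0.3456]
 [ 0.0268 -0.0381  0.2854]
 [-0.0268 -0.0584  0.295 ]
 [-0.0331 -0.0497  0.283 ]
 [-0.0315  0.032   0.2828]
 [-0.0139  0.0454  0.2073]] 8230
t [ -1.5083  -0.8559 100.5368]
w [-0.0195 -0.005   0.8126]
```

```bash
cat > d.py <<'E'
from b import *
p,W=cloud("wrist");W=W[:262]
d=W-np.array([.4859,.3139,0]);a=np.radians(67);u=d[...,0]*np.cos(a)+d[...,1]*np.sin(a);v=-d[...,0]*np.sin(a)+d[...,1]*np.cos(a)
for z0,z1 in ((.03,.09),(.09,.13),(.13,.18)):
    m=(abs(u)<.06)&(W[...,2]>z0)&(W[...,2]<z1)&(v<-.075)
    print(z0,m.sum(), v[m].max() if m.any() else None)
E
python3 d.py
```

```text
0.03 3353 -0.19017891429402028
0.09 2608 -0.18549873154793187
0.13 3663 -0.18581664617767946
```

```bash
python3 -m creep '[{"wx":0,"wy":0,"wz":0.8,"tx":-1.5,"ty":-0.9,"tz":25,"gripper":0.7},{"wx":0,"wy":0,"wz":0.8,"tx":-1.5,"ty":-0.9,"tz":60,"gripper":0.7},{"wx":0,"wy":0,"wz":0.8,"tx":-1.5,"ty":-0.9,"tz":95,"gripper":0.7},{"wx":0,"wy":0,"wz":0.8,"tx":-1.5,"ty":-0.9,"tz":115,"gripper":0.7},{"wx":0,"wy":0,"wz":0.8,"tx":-1.5,"ty":-0.9,"tz":115,"gripper":0.7}]'
python3 -c "
from h import *
go([.4859,.3139,.024],[180,0,66.8])"
```

```text
time_s: 3.12
tool_pos: [0.4811, 0.3139, 0.0806]
tool_rot: [-179.7, 0.4, 67.1]
force: [-0.5, 0.3, 0.0]
grip_width: 0.0746
grasp_force: 0.0
t [ 2.3147  4.7387 56.5677]
w [-0.2873  0.4451  0.2709]
```

```bash
python3 -m creep '[{"wx":0,"wy":0,"wz":0,"tx":0,"ty":0,"tz":0,"gripper":0.7},{"wx":0,"wy":0,"wz":0,"tx":0,"ty":0,"tz":0,"gripper":0.7}]'
python3 -c "
from h import *
go([.4859,.3139,.024],[180,0,66.8])"
```

```text
time_s: 3.28
tool_pos: [0.4862, 0.316, 0.0874]
tool_rot: [179.9, -0.2, 67.0]
force: [1.0, 0.1, 0.8]
grip_width: 0.0738
grasp_force: 0.0
t [-2.1838  0.4814 63.3559]
w [ 0.0611 -0.1514  0.1555]
```

```bash
python3 -m creep '[{"wx":0,"wy":0,"wz":0,"tx":-2,"ty":0,"tz":12,"gripper":0.7},{"wx":0,"wy":0,"wz":0,"tx":-2,"ty":0,"tz":28,"gripper":0.7},{"wx":0,"wy":0,"wz":0,"tx":-2,"ty":0,"tz":44,"gripper":0.7},{"wx":0,"wy":0,"wz":0,"tx":-2,"ty":0,"tz":56,"gripper":0.7},{"wx":0,"wy":0,"wz":0,"tx":-2,"ty":0,"tz":62,"gripper":0.7}]'
python3 -m creep '[{"wx":0,"wy":0,"wz":0,"tx":0,"ty":0,"tz":0,"gripper":0.2},{"wx":0,"wy":0,"wz":0,"tx":0,"ty":0,"tz":0,"gripper":-0.2},{"wx":0,"wy":0,"wz":0,"tx":0,"ty":0,"tz":0,"gripper":-0.2},{"wx":0,"wy":0,"wz":0,"tx":0,"ty":0,"tz":0,"gripper":-0.2},{"wx":0,"wy":0,"wz":0,"tx":0,"ty":0,"tz":0,"gripper":-0.2}]' 30
```

```text
time_s: 3.7
tool_pos: [0.4844, 0.3124, 0.0225]
tool_rot: [-180.0, 0.0, 66.9]
force: [0.5, 0.8, 0.5]
grip_width: 0.0738
grasp_force: 0.0
time_s: 4.12
tool_pos: [0.4859, 0.313, 0.0247]
tool_rot: [179.9, -0.1, 66.9]
force: [0.7, -0.4, 1.4]
grip_width: 0.0555
grasp_force: 30.0
```

```bash
python3 -m creep '[{"wx":0,"wy":0,"wz":0,"tx":0,"ty":0,"tz":-15,"gripper":-0.2},{"wx":0,"wy":0,"wz":0,"tx":0,"ty":0,"tz":-45,"gripper":-0.2},{"wx":0,"wy":0,"wz":0,"tx":0,"ty":0,"tz":-80,"gripper":-0.2},{"wx":0,"wy":0,"wz":0,"tx":0,"ty":0,"tz":-110,"gripper":-0.2},{"wx":0,"wy":0,"wz":0,"tx":0,"ty":0,"tz":-125,"gripper":-0.2}]'
python3 -c "
from h import *
go([.461,.041,.15],[180,0,23])"
```

```text
time_s: 4.53
tool_pos: [0.486, 0.3132, 0.1522]
tool_rot: [179.9, -0.2, 66.8]
force: [0.7, -0.0, -5.2]
grip_width: 0.0552
grasp_force: 30.0
t [-260.1227   84.0698    1.3201]
w [ 0.0127 -0.2616 43.8439]
```

```bash
python3 -m creep '[{"wx":0,"wy":0,"wz":4,"tx":-18,"ty":6,"tz":0,"gripper":-0.2},{"wx":0,"wy":0,"wz":8,"tx":-45,"ty":15,"tz":0,"gripper":-0.2},{"wx":0,"wy":0,"wz":13,"tx":-74,"ty":24,"tz":0,"gripper":-0.2},{"wx":0,"wy":0,"wz":18,"tx":-102,"ty":33,"tz":0,"gripper":-0.2},{"wx":0,"wy":0,"wz":22,"tx":-130,"ty":42,"tz":0,"gripper":-0.2}]'
python3 -m creep '[{"wx":0,"wy":0,"wz":5,"tx":-26,"ty":22,"tz":0,"gripper":-0.2},{"wx":0,"wy":0,"wz":10,"tx":-52,"ty":43,"tz":0,"gripper":-0.2},{"wx":0,"wy":0,"wz":15,"tx":-76,"ty":63,"tz":0,"gripper":-0.2},{"wx":0,"wy":0,"wz":19,"tx":-95,"ty":79,"tz":0,"gripper":-0.2},{"wx":0,"wy":0,"wz":22,"tx":-105,"ty":88,"tz":0,"gripper":-0.2}]'
python3 -m creep '[{"wx":0,"wy":0,"wz":0,"tx":0,"ty":0,"tz":0,"gripper":-0.2},{"wx":0,"wy":0,"wz":0,"tx":0,"ty":0,"tz":0,"gripper":-0.2}]'
cat > e.py <<'E'
from b import *
p,W=cloud("wrist");save("w2",p)
rect("vb",band(W,(.461,.041),.065,.035,.042))
P=band(W,(.461,.041),.065,.008,.0355)
rect("vgroove",P)
for q in("v_block","bush"): print(q,[(np.array(x["point"]),x["confidence"]) for x in nets.place_of(q,"wrist")])
go([.461,.041,.04],[180,0,23])
E
python3 e.py
```

```text
time_s: 4.95
tool_pos: [0.4711, 0.1747, 0.1477]
tool_rot: [-180.0, 0.1, 44.6]
force: [0.5, 0.5, -5.0]
grip_width: 0.0555
grasp_force: 30.0
time_s: 5.37
tool_pos: [0.4585, 0.036, 0.1479]
tool_rot: [-180.0, 0.1, 22.4]
force: [1.8, 0.0, -5.0]
grip_width: 0.0556
grasp_force: 30.0
time_s: 5.53
tool_pos: [0.4593, 0.0395, 0.1481]
tool_rot: [-179.9, 0.0, 22.8]
force: [0.1, 1.7, -4.6]
grip_width: 0.0556
grasp_force: 30.0
vb 352 470.3309631347656 46.017887115478516 (11.232803344726562, 83.71194458007812) 24.00697898864746
vgroove 756 471.1058349609375 46.41775894165039 (8.39627456665039, 84.59575653076172) 22.787534713745117
v_block [(array([ 0.4604,  0.0392, -0.0044]), 0.74)]
bush [(array([0.4587, 0.0409, 0.16  ]), 0.69)]
t [  1.0796   0.8629 108.3081]
w [-0.0265  0.0187 -0.0009]
```

View pics/w2.png

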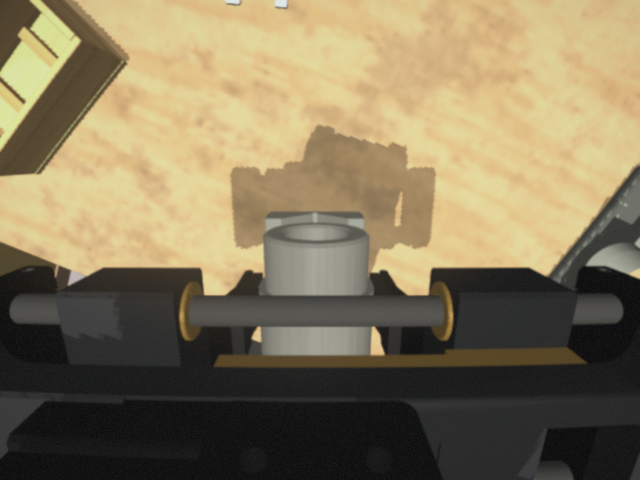

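```bash
python3 -m creep '[{"wx":0,"wy":0,"wz":-0.5,"tx":3.5,"ty":-1.2,"tz":20,"gripper":-0.2},{"wx":0,"wy":0,"wz":-0.5,"tx":3.5,"ty":-1.2,"tz":45,"gripper":-0.2},{"wx":0,"wy":0,"wz":-0.5,"tx":3.5,"ty":-1.2,"tz":70,"gripper":-0.2},{"wx":0,"wy":0,"wz":-0.5,"tx":3.5,"ty":-1.2,"tz":83,"gripper":-0.2},{"wx":0,"wy":0,"wz":-0.5,"tx":3.5,"ty":-1.2,"tz":88,"gripper":-0.2}]'
python3 -m creep '[{"wx":0,"wy":0,"wz":0,"tx":0,"ty":0,"tz":6,"gripper":-0.2},{"wx":0,"wy":0,"wz":0,"tx":0,"ty":0,"tz":12,"gripper":-0.2},{"wx":0,"wy":0,"wz":0,"tx":0,"ty":0,"tz":17,"gripper":-0.2},{"wx":0,"wy":0,"wz":0,"tx":0,"ty":0,"tz":18,"gripper":-0.2},{"wx":0,"wy":0,"wz":0,"tx":0,"ty":0,"tz":18,"gripper":-0.2}]'
```

```text
time_s: 6.1
tool_pos: [0.4606, 0.0433, 0.058]
tool_rot: [-180.0, 0.3, 23.5]
force: [-0.9, 0.6, -5.2]
grip_width: 0.0556
grasp_force: 30.0
time_s: 6.52
tool_pos: [0.4629, 0.0426, 0.0427]
tool_rot: [-180.0, -0.0, 23.4]
force: [0.1, -0.1, -5.6]
grip_width: 0.055
grasp_force: 30.0
```

```bash
python3 -m creep '[{"wx":0,"wy":0,"wz":0,"tx":0,"ty":0,"tz":0.7,"gripper":-0.2},{"wx":0,"wy":0,"wz":0,"tx":0,"ty":0,"tz":1.4,"gripper":-0.2},{"wx":0,"wy":0,"wz":0,"tx":0,"ty":0,"tz":1.8,"gripper":-0.2},{"wx":0,"wy":0,"wz":0,"tx":0,"ty":0,"tz":1.8,"gripper":-0.2},{"wx":0,"wy":0,"wz":0,"tx":0,"ty":0,"tz":1.8,"gripper":-0.2}]'
```

```text
time_s: 6.93
tool_pos: [0.4629, 0.0426, 0.0409]
tool_rot: [-180.0, -0.0, 23.4]
force: [-0.2, -0.2, -4.9]
grip_width: 0.0554
grasp_force: 30.0
```

```bash
python3 -m creep '[{"wx":0,"wy":0,"wz":0,"tx":0,"ty":0,"tz":0,"gripper":0.35},{"wx":0,"wy":0,"wz":0,"tx":0,"ty":0,"tz":0,"gripper":0.6},{"wx":0,"wy":0,"wz":0,"tx":0,"ty":0,"tz":0,"gripper":0.7},{"wx":0,"wy":0,"wz":0,"tx":0,"ty":0,"tz":0,"gripper":0.7},{"wx":0,"wy":0,"wz":0,"tx":0,"ty":0,"tz":0,"gripper":0.7}]' 3
python3 -m creep '[{"wx":0,"wy":0,"wz":0,"tx":4,"ty":0,"tz":-3,"gripper":0.7},{"wx":0,"wy":0,"wz":0,"tx":12,"ty":0,"tz":-3,"gripper":0.7},{"wx":0,"wy":0,"wz":0,"tx":20,"ty":0,"tz":-3,"gripper":0.7},{"wx":0,"wy":0,"wz":0,"tx":23,"ty":0,"tz":-3,"gripper":0.7},{"wx":0,"wy":0,"wz":0,"tx":23,"ty":0,"tz":-3,"gripper":0.7}]'
python3 -m creep '[{"wx":0,"wy":0,"wz":0,"tx":0,"ty":0,"tz":0,"gripper":0.4},{"wx":0,"wy":0,"wz":0,"tx":0,"ty":0,"tz":0,"gripper":0.2},{"wx":0,"wy":0,"wz":0,"tx":0,"ty":0,"tz":0,"gripper":0},{"wx":0,"wy":0,"wz":0,"tx":0,"ty":0,"tz":0,"gripper":-0.1},{"wx":0,"wy":0,"wz":0,"tx":0,"ty":0,"tz":0,"gripper":-0.1}]' 3
python3 -m creep '[{"wx":0,"wy":0,"wz":0,"tx":0,"ty":0,"tz":0,"gripper":-0.1},{"wx":0,"wy":0,"wz":0,"tx":0,"ty":0,"tz":0,"gripper":-0.1}]'
```

```text
time_s: 7.35
tool_pos: [0.4632, 0.0426, 0.0411]
tool_rot: [180.0, -0.1, 23.4]
force: [0.2, -0.6, -0.2]
grip_width: 0.0721
grasp_force: 0.0
time_s: 7.77
tool_pos: [0.4851, 0.0521, 0.0438]
tool_rot: [180.0, -0.0, 23.4]
force: [0.1, 0.4, -0.0]
grip_width: 0.0738
grasp_force: 0.0
time_s: 8.18
tool_pos: [0.4839, 0.0513, 0.0438]
tool_rot: [180.0, -0.0, 23.4]
force: [0.2, 0.1, -0.5]
grip_width: 0.0497
grasp_force: 3.0
time_s: 8.35
tool_pos: [0.4839, 0.0513, 0.0438]
tool_rot: [180.0, -0.0, 23.3]
force: [0.8, -1.5, -0.4]
grip_width: 0.0499
grasp_force: 3.0
```

```bash
python3 -m creep '[{"wx":0,"wy":0,"wz":0,"tx":0,"ty":0,"tz":0,"gripper":0.7},{"wx":0,"wy":0,"wz":0,"tx":0,"ty":0,"tz":0,"gripper":0.7},{"wx":0,"wy":0,"wz":0,"tx":0,"ty":0,"tz":0,"gripper":0.7},{"wx":0,"wy":0,"wz":0,"tx":-10,"ty":0,"tz":0,"gripper":0.7},{"wx":0,"wy":0,"wz":0,"tx":-25,"ty":0,"tz":0,"gripper":0.7}]' 3
python3 -m creep '[{"wx":0,"wy":0,"wz":0,"tx":-12,"ty":0,"tz":0,"gripper":0.7},{"wx":0,"wy":0,"wz":0,"tx":-20,"ty":0,"tz":0,"gripper":0.7},{"wx":0,"wy":0,"wz":0,"tx":-21,"ty":0,"tz":0,"gripper":0.5},{"wx":0,"wy":0,"wz":0,"tx":-21,"ty":0,"tz":0,"gripper":0.2},{"wx":0,"wy":0,"wz":0,"tx":-21,"ty":0,"tz":0,"gripper":0}]'
python3 -m creep '[{"wx":0,"wy":0,"wz":0,"tx":0,"ty":0,"tz":0,"gripper":-0.1},{"wx":0,"wy":0,"wz":0,"tx":0,"ty":0,"tz":0,"gripper":-0.1},{"wx":0,"wy":0,"wz":0,"tx":0,"ty":0,"tz":0,"gripper":-0.1}]'
python3 -m creep '[{"wx":0,"wy":0,"wz":0,"tx":0,"ty":0,"tz":0,"gripper":0.7},{"wx":0,"wy":0,"wz":0,"tx":0,"ty":0,"tz":0,"gripper":0.7},{"wx":0,"wy":0,"wz":0,"tx":0,"ty":0,"tz":0,"gripper":1},{"wx":0,"wy":0,"wz":0,"tx":0,"ty":0,"tz":-20,"gripper":1},{"wx":0,"wy":0,"wz":0,"tx":0,"ty":0,"tz":-55,"gripper":1}]'
python3 -m creep '[{"wx":0,"wy":0,"wz":-5,"tx":6,"ty":0,"tz":-25,"gripper":1},{"wx":0,"wy":0,"wz":-11,"tx":12,"ty":0,"tz":-40,"gripper":1},{"wx":0,"wy":0,"wz":-18,"tx":18,"ty":0,"tz":-50,"gripper":1},{"wx":0,"wy":0,"wz":-25,"tx":21,"ty":0,"tz":-50,"gripper":1},{"wx":0,"wy":0,"wz":-32,"tx":21,"ty":0,"tz":-50,"gripper":1}]'
```

```text
time_s: 8.77
tool_pos: [0.4612, 0.0418, 0.0438]
tool_rot: [180.0, -0.0, 23.4]
force: [-0.4, -0.6, -0.6]
grip_width: 0.0715
grasp_force: 0.0
time_s: 9.18
tool_pos: [0.4422, 0.0337, 0.0441]
tool_rot: [-180.0, -0.1, 23.4]
force: [0.8, 0.6, -0.9]
grip_width: 0.0613
grasp_force: 0.0
time_s: 9.43
tool_pos: [0.4423, 0.0334, 0.0439]
tool_rot: [180.0, -0.0, 23.4]
force: [0.7, -0.3, 0.9]
grip_width: 0.0557
grasp_force: 3.0
time_s: 9.85
tool_pos: [0.4383, 0.0327, 0.0962]
tool_rot: [-180.0, 0.5, 23.4]
force: [0.4, 0.7, 0.2]
grip_width: 0.0812
grasp_force: 0.0
time_s: 10.27
tool_pos: [0.4621, 0.0423, 0.1497]
tool_rot: [179.9, -0.1, 55.7]
force: [-0.7, -0.4, -0.1]
grip_width: 0.087
grasp_force: 0.0
```

```bash
python3 -m creep '[{"wx":0,"wy":0,"wz":-7,"tx":0,"ty":0,"tz":0,"gripper":1},{"wx":0,"wy":0,"wz":-14,"tx":0,"ty":0,"tz":0,"gripper":1},{"wx":0,"wy":0,"wz":-21,"tx":0,"ty":0,"tz":0,"gripper":1},{"wx":0,"wy":0,"wz":-28,"tx":0,"ty":0,"tz":0,"gripper":1},{"wx":0,"wy":0,"wz":-35,"tx":0,"ty":0,"tz":0,"gripper":1}]'
python3 -m creep '[{"wx":0,"wy":0,"wz":-7,"tx":0,"ty":0,"tz":0,"gripper":1},{"wx":0,"wy":0,"wz":-14,"tx":0,"ty":0,"tz":0,"gripper":1},{"wx":0,"wy":0,"wz":-20,"tx":0,"ty":0,"tz":0,"gripper":1},{"wx":0,"wy":0,"wz":-22.5,"tx":0,"ty":0,"tz":0,"gripper":1},{"wx":0,"wy":0,"wz":-22.5,"tx":0,"ty":0,"tz":0,"gripper":1}]'
cat > f.py <<'E'
from b import *
p,W=cloud("wrist");save("w3",p)
P=band(W,(.462,.042),.05,.055,.085);rect("bush",P)
m=np.median(P[:,:2],0);_,_,v=np.linalg.svd(P[:,:2]-P[:,:2].mean(0),full_matrices=False);print(m,np.degrees(np.arctan2(v[0,1],v[0,0])),np.percentile(P[:,2],98))
rect("vb",band(W,(.461,.041),.065,.035,.042))
for q in("v_block","bush"): print(q,[(np.array(x["point"]),x["confidence"]) for x in nets.place_of(q,"wrist")])
go([.462,.042,.051],[180,0,113.4])
E
python3 f.py
```

```text
time_s: 10.68
tool_pos: [0.4608, 0.0418, 0.1486]
tool_rot: [-180.0, -0.0, 90.7]
force: [1.0, -0.2, 0.4]
grip_width: 0.0873
grasp_force: 0.0
time_s: 11.1
tool_pos: [0.4608, 0.0418, 0.1486]
tool_rot: [-180.0, -0.0, 112.9]
force: [0.1, 0.1, 0.0]
grip_width: 0.0873
grasp_force: 0.0
bush 5354 463.1122131347656 43.93512725830078 (64.25423431396484, 52.943939208984375) 23.00924301147461
[0.4601 0.0481] 20.61321830983541 0.07740879936479089
vb 920 461.4482727050781 42.00682067871094 (27.46546745300293, 83.8849105834961) 22.944345474243164
v_block []
bush [(array([0.4622, 0.0444, 0.0487]), 0.76)]
t [-0.2413  1.1145 97.7006]
w [-0.0006 -0.0059 -0.6185]
```

View pics/w3.png

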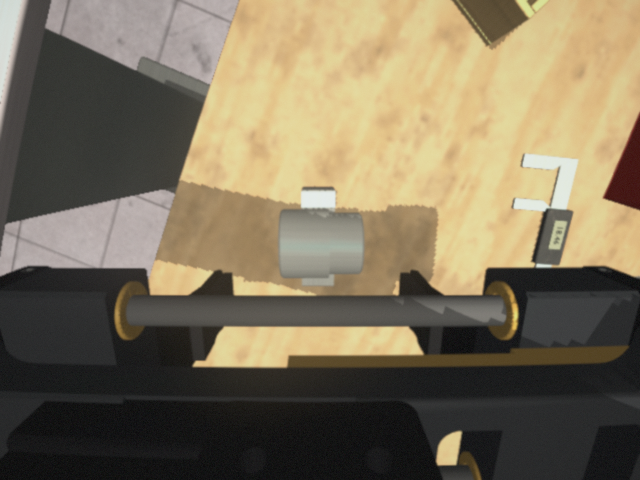

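```bash
python3 -m creep '[{"wx":0,"wy":0,"wz":0,"tx":0,"ty":2.5,"tz":20,"gripper":1},{"wx":0,"wy":0,"wz":0,"tx":0,"ty":2.5,"tz":45,"gripper":1},{"wx":0,"wy":0,"wz":0,"tx":0,"ty":2.5,"tz":70,"gripper":1},{"wx":0,"wy":0,"wz":0,"tx":0,"ty":2.5,"tz":90,"gripper":1},{"wx":0,"wy":0,"wz":0,"tx":0,"ty":2.5,"tz":100.5,"gripper":1}]'
python3 -m creep '[{"wx":0,"wy":0,"wz":0,"tx":0,"ty":0,"tz":0,"gripper":0.7},{"wx":0,"wy":0,"wz":0,"tx":0,"ty":0,"tz":0,"gripper":0.5},{"wx":0,"wy":0,"wz":0,"tx":0,"ty":0,"tz":0,"gripper":0.3},{"wx":0,"wy":0,"wz":0,"tx":0,"ty":0,"tz":0,"gripper":0.1},{"wx":0,"wy":0,"wz":0,"tx":0,"ty":0,"tz":0,"gripper":0.1}]' 40
python3 -m creep '[{"wx":0,"wy":0,"wz":0,"tx":0,"ty":0,"tz":0,"gripper":0},{"wx":0,"wy":0,"wz":0,"tx":0,"ty":0,"tz":0,"gripper":0}]'
```

```text
time_s: 11.67
tool_pos: [0.4616, 0.0424, 0.046]
tool_rot: [-179.8, -0.0, 112.8]
force: [-0.5, 0.5, -0.1]
grip_width: 0.0872
grasp_force: 0.0
time_s: 12.08
tool_pos: [0.4644, 0.0431, 0.0495]
tool_rot: [179.8, -0.0, 112.9]
force: [-0.3, -0.3, 2.5]
grip_width: 0.0638
grasp_force: 39.9
time_s: 12.25
tool_pos: [0.4644, 0.043, 0.0494]
tool_rot: [179.9, -0.0, 112.9]
force: [-0.5, -0.0, 6.3]
grip_width: 0.0638
grasp_force: 39.9
```

```bash
python3 -m creep '[{"wx":0,"wy":0,"wz":0,"tx":0,"ty":0,"tz":-10,"gripper":0},{"wx":0,"wy":0,"wz":0,"tx":0,"ty":0,"tz":-35,"gripper":0},{"wx":0,"wy":0,"wz":0,"tx":0,"ty":0,"tz":-65,"gripper":0},{"wx":0,"wy":0,"wz":0,"tx":0,"ty":0,"tz":-95,"gripper":0},{"wx":0,"wy":0,"wz":0,"tx":0,"ty":0,"tz":-110,"gripper":0}]'
python3 -c "
from h import *
go([.532,-.223,.16],[180,0,170.3])"
```

```text
time_s: 12.67
tool_pos: [0.4639, 0.0425, 0.1613]
tool_rot: [179.8, 0.0, 112.8]
force: [1.5, 0.3, -5.1]
grip_width: 0.0641
grasp_force: 39.9
t [-271.1165  -40.2103    1.1414]
w [  0.1461   0.0809 -57.4745]
```

```bash
python3 -m creep '[{"wx":0,"wy":0,"wz":-5,"tx":-20,"ty":-3,"tz":0,"gripper":0},{"wx":0,"wy":0,"wz":-11,"tx":-47,"ty":-7,"tz":0,"gripper":0},{"wx":0,"wy":0,"wz":-17,"tx":-76,"ty":-11,"tz":0,"gripper":0},{"wx":0,"wy":0,"wz":-23,"tx":-105,"ty":-16,"tz":0,"gripper":0},{"wx":0,"wy":0,"wz":-29,"tx":-135,"ty":-20,"tz":0,"gripper":0}]'
python3 -m creep '[{"wx":0,"wy":0,"wz":-6,"tx":-27,"ty":-21,"tz":0,"gripper":0},{"wx":0,"wy":0,"wz":-12,"tx":-54,"ty":-41,"tz":0,"gripper":0},{"wx":0,"wy":0,"wz":-19,"tx":-80,"ty":-61,"tz":0,"gripper":0},{"wx":0,"wy":0,"wz":-25,"tx":-100,"ty":-76,"tz":0,"gripper":0},{"wx":0,"wy":0,"wz":-28.5,"tx":-109,"ty":-83.5,"tz":0,"gripper":0}]'
python3 -m creep '[{"wx":0,"wy":0,"wz":0,"tx":0,"ty":0,"tz":0,"gripper":0},{"wx":0,"wy":0,"wz":0,"tx":0,"ty":0,"tz":0,"gripper":0}]'
cat > g.py <<'E'
from b import *
p,W=cloud("wrist");save("w4",p)
rect("foot",band(W,(.532,-.223),.14,.009,.019))
rect("top",band(W,(.532,-.223),.08,.049,.06))
rect("bush",band(W,(.532,-.223),.05,.165,.2))
for q in("housing","seat","bush"): print(q,[(np.array(x["point"]),x["confidence"]) for x in nets.place_of(q,"wrist")])
go([.532,-.223,.055],[180,0,170.3])
E
python3 g.py
```

```text
time_s: 13.08
tool_pos: [0.4958, -0.0898, 0.1579]
tool_rot: [-180.0, -0.1, 142.0]
force: [0.5, -0.5, -5.9]
grip_width: 0.0641
grasp_force: 39.9
time_s: 13.5
tool_pos: [0.5297, -0.2257, 0.1578]
tool_rot: [-179.8, -0.1, 170.3]
force: [-0.4, -0.2, -4.6]
grip_width: 0.0639
grasp_force: 39.9
time_s: 13.67
tool_pos: [0.5294, -0.2224, 0.1575]
tool_rot: [-180.0, -0.2, 170.0]
force: [0.6, 0.0, -5.1]
grip_width: 0.0639
grasp_force: 39.9
foot 2062 463.033447265625 -210.42547607421875 (45.996437072753906, 63.99554443359375) 80.19205474853516
top 2118 482.51934814453125 -212.73101806640625 (44.398616790771484, 46.783016204833984) 75.95431518554688
bush 9703 526.7019653320312 -222.20620727539062 (85.43754577636719, 49.994998931884766) 78.71753692626953
housing [(array([ 0.5312, -0.2192,  0.004 ]), 0.64)]
seat [(array([ 0.5368, -0.2267,  0.054 ]), 0.71)]
bush [(array([ 0.5288, -0.2236,  0.1603]), 0.77)]
t [ -1.9394  -2.9989 102.9291]
w [ 0.0782 -0.0532 -0.032 ]
```

View pics/w4.png

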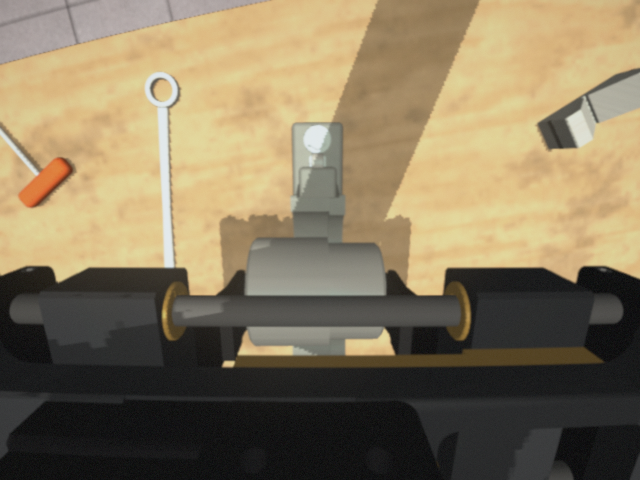

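```bash
python3 -m creep '[{"wx":0,"wy":0,"wz":0,"tx":-2.6,"ty":0.4,"tz":15,"gripper":0},{"wx":0,"wy":0,"wz":0,"tx":-2.6,"ty":0.4,"tz":38,"gripper":0},{"wx":0,"wy":0,"wz":0,"tx":-2.6,"ty":0.4,"tz":60,"gripper":0},{"wx":0,"wy":0,"wz":0,"tx":-2.6,"ty":0.4,"tz":72,"gripper":0},{"wx":0,"wy":0,"wz":0,"tx":-2.6,"ty":0.4,"tz":76,"gripper":0}]'
python3 -m creep '[{"wx":0,"wy":0,"wz":0,"tx":0,"ty":0,"tz":5,"gripper":0},{"wx":0,"wy":0,"wz":0,"tx":0,"ty":0,"tz":10,"gripper":0},{"wx":0,"wy":0,"wz":0,"tx":0,"ty":0,"tz":14,"gripper":0},{"wx":0,"wy":0,"wz":0,"tx":0,"ty":0,"tz":16,"gripper":0},{"wx":0,"wy":0,"wz":0,"tx":0,"ty":0,"tz":16,"gripper":0}]'
```

```text
time_s: 14.28
tool_pos: [0.5319, -0.2198, 0.08]
tool_rot: [179.9, -0.2, 170.3]
force: [-0.0, 0.1, -4.2]
grip_width: 0.0637
grasp_force: 39.9
time_s: 14.7
tool_pos: [0.5335, -0.2218, 0.0663]
tool_rot: [180.0, 0.0, 170.2]
force: [-0.3, -0.5, -5.1]
grip_width: 0.0637
grasp_force: 39.9
```

```bash
python3 -m creep '[{"wx":0,"wy":0,"wz":0,"tx":1.3,"ty":-0.8,"tz":2,"gripper":0},{"wx":0,"wy":0,"wz":0,"tx":1.3,"ty":-0.8,"tz":4,"gripper":0},{"wx":0,"wy":0,"wz":0,"tx":1.3,"ty":-0.8,"tz":6,"gripper":0},{"wx":0,"wy":0,"wz":0,"tx":1.3,"ty":-0.8,"tz":8,"gripper":0},{"wx":0,"wy":0,"wz":0,"tx":1.3,"ty":-0.8,"tz":8,"gripper":0}]'
python3 -m creep '[{"wx":0,"wy":0,"wz":0,"tx":0,"ty":0,"tz":1,"gripper":0},{"wx":0,"wy":0,"wz":0,"tx":0,"ty":0,"tz":2,"gripper":0},{"wx":0,"wy":0,"wz":0,"tx":0,"ty":0,"tz":3,"gripper":0},{"wx":0,"wy":0,"wz":0,"tx":0,"ty":0,"tz":3,"gripper":0}]'
```

```text
time_s: 15.12
tool_pos: [0.5318, -0.2222, 0.0578]
tool_rot: [180.0, -0.0, 170.2]
force: [-0.2, 0.3, -4.5]
grip_width: 0.0636
grasp_force: 39.9
time_s: 15.45
tool_pos: [0.532, -0.2223, 0.0551]
tool_rot: [180.0, -0.0, 170.2]
force: [0.4, 0.3, -5.1]
grip_width: 0.0637
grasp_force: 39.9
```

```bash
python3 -m creep '[{"wx":0,"wy":0,"wz":0,"tx":0,"ty":0,"tz":0.6,"gripper":0},{"wx":0,"wy":0,"wz":0,"tx":0,"ty":0,"tz":1.2,"gripper":0},{"wx":0,"wy":0,"wz":0,"tx":0,"ty":0,"tz":1.6,"gripper":0},{"wx":0,"wy":0,"wz":0,"tx":0,"ty":0,"tz":1.6,"gripper":0}]'
```

```text
time_s: 15.78
tool_pos: [0.5325, -0.2224, 0.0544]
tool_rot: [180.0, 0.1, 170.2]
force: [0.0, -0.1, 1.4]
grip_width: 0.0638
grasp_force: 39.9
```

```bash
python3 -m creep '[{"wx":0,"wy":0,"wz":0,"tx":0,"ty":0,"tz":0,"gripper":0.6},{"wx":0,"wy":0,"wz":0,"tx":0,"ty":0,"tz":0,"gripper":0.8},{"wx":0,"wy":0,"wz":0,"tx":0,"ty":0,"tz":0,"gripper":0.8},{"wx":0,"wy":0,"wz":0,"tx":0,"ty":0,"tz":0,"gripper":0.8},{"wx":0,"wy":0,"wz":0,"tx":0,"ty":0,"tz":0,"gripper":0.8}]'
python3 -m creep '[{"wx":0,"wy":0,"wz":0,"tx":0,"ty":0,"tz":-15,"gripper":0.8},{"wx":0,"wy":0,"wz":0,"tx":0,"ty":0,"tz":-45,"gripper":0.8},{"wx":0,"wy":0,"wz":0,"tx":0,"ty":0,"tz":-80,"gripper":0.8},{"wx":0,"wy":0,"wz":0,"tx":0,"ty":0,"tz":-115,"gripper":0.8},{"wx":0,"wy":0,"wz":0,"tx":0,"ty":0,"tz":-140,"gripper":0.8}]'
python3 -m creep '[{"wx":0,"wy":0,"wz":0,"tx":0,"ty":0,"tz":0,"gripper":0},{"wx":0,"wy":0,"wz":0,"tx":0,"ty":0,"tz":0,"gripper":0}]'
cat > g2.py <<'E'
from b import *
p,W=cloud("wrist");save("w5",p)
c=(.532,-.2225)
P=band(W,c,.05,.06,.1);rect("bush",P);print(len(P),np.percentile(P[:,2],[50,90,98]))
a=np.radians(80.2);v=(P[:,0]-c[0])*np.cos(a)+(P[:,1]-c[1])*np.sin(a);h=(P[:,0]-c[0])*np.sin(a)-(P[:,1]-c[1])*np.cos(a)
for lo in range(-34,34,8):
    m=(v*1000>lo)&(v*1000<lo+8)
    if m.sum()>9:print(lo,m.sum(),np.percentile(P[m,2],97),h[m].min(),h[m].max())
p,W=cloud("side");save("s5",p)
for q in("bush","cap_lug","housing_hinge"): print(q,[(np.array(x["point"]),x["confidence"]) for x in nets.place_of(q,"side")])
E
python3 g2.py
```

```text
time_s: 16.2
tool_pos: [0.5321, -0.2224, 0.0537]
tool_rot: [180.0, 0.0, 170.2]
force: [0.3, 0.2, 0.3]
grip_width: 0.0771
grasp_force: 0.0
time_s: 16.62
tool_pos: [0.5327, -0.223, 0.1967]
tool_rot: [-180.0, 0.2, 170.2]
force: [1.4, 0.1, 0.5]
grip_width: 0.0782
grasp_force: 0.0
time_s: 16.78
tool_pos: [0.5329, -0.2227, 0.1952]
tool_rot: [180.0, 0.2, 170.2]
force: [-0.9, 0.1, -0.3]
grip_width: 0.0711
grasp_force: 0.0
bush 4144 542.6788330078125 -224.64735412597656 (64.20364379882812, 77.86863708496094) 80.65196990966797
4144 [0.0767 0.081  0.0819]
-34 409 0.0819419959300063 -0.027301439938385356 0.025162766286156275
-26 532 0.08191420297454673 -0.027319061232420314 0.025147630590313115
-18 559 0.0819437582398209 -0.027923152079331277 0.04838099825438137
-10 557 0.08204991965314952 -0.027880010468105926 0.04984319651835811
-2 561 0.08190614960081376 -0.02722858919798059 0.04977717184149649
6 514 0.07875875193069173 -0.0245146026565615 0.048761115148493114
14 475 0.07907875897497006 -0.024466358713142268 0.04746364308862833
22 456 0.0788109537844413 -0.02444161028898145 0.020803667308875298
30 81 0.07804980884815148 -0.023666503119091672 0.02077751897849124
bush [(array([ 0.5348, -0.2228,  0.0561]), 0.66), (array([ 0.5347, -0.2225,  0.0034]), 0.15)]
cap_lug [(array([ 0.6405, -0.2422,  0.1492]), 0.69)]
housing_hinge [(array([ 0.5857, -0.2292,  0.0547]), 0.59), (array([ 0.5334, -0.2251, -0.0003]), 0.41)]
```

View pics/w5.png

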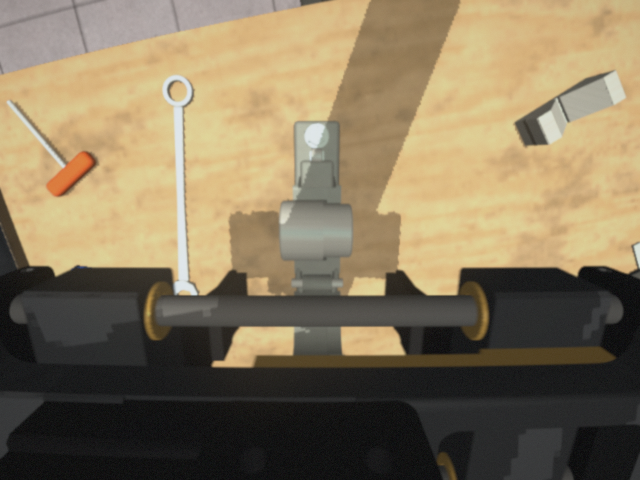

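View pics/s5.png

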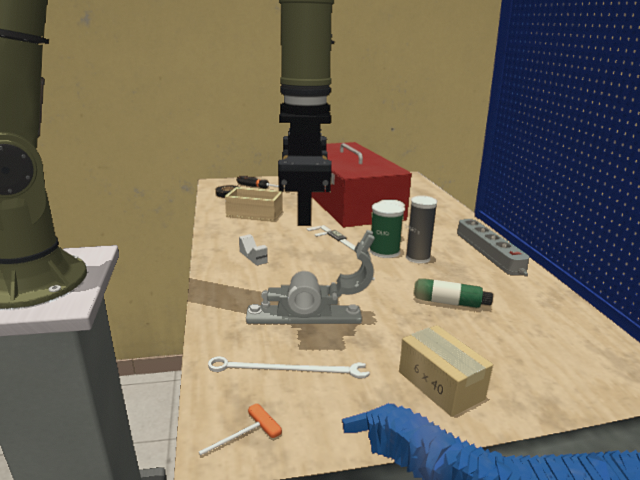

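```bash
python3 -m creep '[{"wx":0,"wy":0,"wz":0,"tx":-28,"ty":0,"tz":-8,"gripper":-0.5},{"wx":0,"wy":0,"wz":0,"tx":-65,"ty":0,"tz":-15,"gripper":-1},{"wx":0,"wy":0,"wz":0,"tx":-100,"ty":0,"tz":-15,"gripper":-1},{"wx":0,"wy":0,"wz":0,"tx":-135,"ty":0,"tz":-15,"gripper":-1},{"wx":0,"wy":0,"wz":0,"tx":-158,"ty":0,"tz":-15,"gripper":-1}]'
python3 -m creep '[{"wx":0,"wy":0,"wz":0,"tx":0,"ty":0,"tz":0,"gripper":-1},{"wx":0,"wy":0,"wz":0,"tx":0,"ty":0,"tz":0,"gripper":-1},{"wx":0,"wy":0,"wz":0,"tx":0,"ty":0,"tz":0,"gripper":-1}]'
cat > k.py <<'E'
from b import *
pin=np.array([.5833,-.2313,.055]);ex=np.array([np.cos(np.radians(-9.8)),np.sin(np.radians(-9.8)),0]);ey=np.array([-ex[1],ex[0],0])
def hz(W): d=W-pin; return np.stack([d@ex,d@ey,d[...,2]],-1)*1000
if __name__=="__main__":
    print(optics.camera_info("wrist")["tool_from_camera"][:3])
    p,W=cloud("wrist");save("w6",p);H=hz(W)
    m=(abs(H[...,1])<20)&(H[...,0]>10)&(H[...,0]<100)&(H[...,2]>40)&(H[...,2]<125);m[265:]=False
    Q=H[m];print(len(Q))
    for z in range(40,125,8):
        s=Q[(Q[:,2]>=z)&(Q[:,2]<z+8)]
        if len(s)>5: print(z,len(s),s.min(0),s.max(0))
    print("tcp",hz(np.array(get_obs()["tool_pos"])))
E
python3 k.py
```

```text
time_s: 17.45
tool_pos: [0.6902, -0.2484, 0.206]
tool_rot: [180.0, -0.1, 170.3]
force: [-0.7, 1.3, -0.1]
grip_width: 0.0195
grasp_force: 0.0
time_s: 17.7
tool_pos: [0.6864, -0.2498, 0.2075]
tool_rot: [-180.0, -0.1, 170.1]
force: [-0.0, -0.1, 0.0]
grip_width: 0.0029
grasp_force: 0.0
[[ 0.0002 -0.9692 -0.2463  0.0678]
 [ 1.      0.0001  0.0005 -0.0002]
 [-0.0005 -0.2463  0.9692 -0.1615]]
2259
48 20 [ 60.9359 -19.4052  53.6613] [63.4391  7.1819 55.9267]
56 67 [ 57.2324 -19.8539  56.6574] [62.2424 19.9216 63.9899]
64 105 [ 34.0597 -19.9934  64.0718] [60.2005 19.893  71.9561]
72 393 [ 34.0943 -19.965   72.0679] [55.0951 19.989  79.9958]
80 455 [ 38.1708 -19.9964  80.0282] [53.4013 19.9986 87.9892]
88 487 [ 41.4334 -14.4973  88.0061] [54.7643 15.3676 95.9321]
96 165 [ 45.652  -14.4897  96.0328] [ 52.2238  15.5549 103.9713]
104 567 [ 48.4676 -14.4237 104.0167] [ 62.0568  15.59   111.8031]
tcp [104.6679  -0.6957 153.2105]
```

View pics/w6.png

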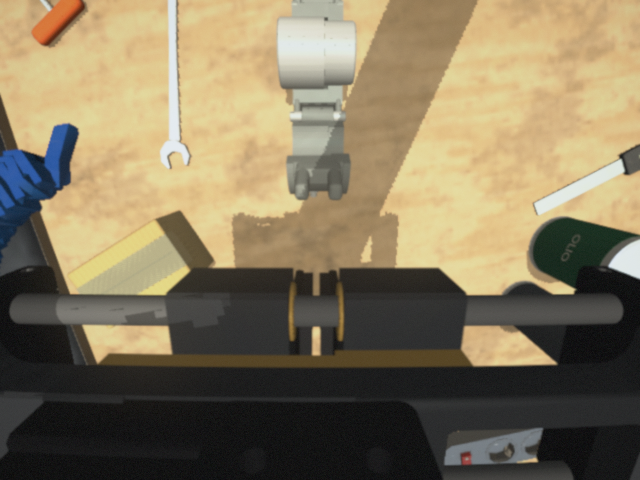

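```bash
python3 -m creep '[{"wx":0,"wy":0,"wz":0,"tx":0,"ty":1,"tz":12,"gripper":-1},{"wx":0,"wy":0,"wz":0,"tx":0,"ty":1,"tz":28,"gripper":-1},{"wx":0,"wy":0,"wz":0,"tx":0,"ty":1,"tz":44,"gripper":-1},{"wx":0,"wy":0,"wz":0,"tx":0,"ty":1,"tz":53,"gripper":-1},{"wx":0,"wy":0,"wz":0,"tx":0,"ty":1,"tz":56,"gripper":-1}]'
python3 -m creep '[{"wx":0,"wy":0,"wz":0,"tx":10,"ty":0,"tz":0,"gripper":-1},{"wx":0,"wy":0,"wz":0,"tx":26,"ty":0,"tz":0,"gripper":-1},{"wx":0,"wy":0,"wz":0,"tx":42,"ty":0,"tz":0,"gripper":-1},{"wx":0,"wy":0,"wz":0,"tx":58,"ty":0,"tz":-4,"gripper":-1},{"wx":0,"wy":0,"wz":0,"tx":74,"ty":0,"tz":-8,"gripper":-1}]'
python3 -c "
from k import *
print(hz(np.array(get_obs()['tool_pos'])))"
```

```text
time_s: 18.17
tool_pos: [0.6864, -0.2472, 0.1505]
tool_rot: [179.9, -0.2, 170.2]
force: [0.5, 0.8, -0.2]
grip_width: 0.0003
grasp_force: 0.0
time_s: 18.58
tool_pos: [0.6155, -0.2357, 0.162]
tool_rot: [180.0, 0.2, 170.2]
force: [2.1, -0.9, -1.0]
grip_width: 0.0005
grasp_force: 1.0
[ 32.4839   1.1314 106.9864]
```

```bash
python3 -m creep '[{"wx":0,"wy":0,"wz":0,"tx":10,"ty":0,"tz":-3,"gripper":-1},{"wx":0,"wy":0,"wz":0,"tx":23,"ty":0,"tz":-5,"gripper":-1},{"wx":0,"wy":0,"wz":0,"tx":37,"ty":0,"tz":-6,"gripper":-1},{"wx":0,"wy":0,"wz":0,"tx":51,"ty":0,"tz":-3.5,"gripper":-1},{"wx":0,"wy":0,"wz":0,"tx":65,"ty":0,"tz":2,"gripper":-1}]'
python3 -m creep '[{"wx":0,"wy":0,"wz":0,"tx":14,"ty":0,"tz":7,"gripper":-1},{"wx":0,"wy":0,"wz":0,"tx":25.5,"ty":0,"tz":15,"gripper":-1},{"wx":0,"wy":0,"wz":0,"tx":37.5,"ty":0,"tz":25,"gripper":-1},{"wx":0,"wy":0,"wz":0,"tx":48.5,"ty":0,"tz":35,"gripper":-1},{"wx":0,"wy":0,"wz":0,"tx":55,"ty":0,"tz":42.5,"gripper":-1}]'
python3 -c "
from k import *
print(hz(np.array(get_obs()['tool_pos'])))
p,W=cloud('wrist');H=hz(W);m=(abs(H[...,1])<15)&(H[...,0]<-30)&(H[...,0]>-135)&(H[...,2]>-10)&(H[...,2]<120);m[265:]=False;Q=H[m]
for x in range(-135,-60,8):
    s=Q[(Q[:,0]>=x)&(Q[:,0]<x+8)]
    if len(s)>5: print(x,len(s),s[:,2].min(),s[:,2].max())
print([(hz(np.array(x['point'])),x['confidence']) for x in nets.place_of('cap_lug','side')+nets.place_of('cap_lug','wrist')])
"
```

```text
time_s: 19.0
tool_pos: [0.5514, -0.2248, 0.1601]
tool_rot: [180.0, 0.2, 170.2]
force: [1.6, -1.0, 2.1]
grip_width: 0.0006
grasp_force: 0.9
time_s: 19.42
tool_pos: [0.4957, -0.2151, 0.116]
tool_rot: [179.9, 0.0, 170.2]
force: [0.2, 0.2, 0.4]
grip_width: 0.0002
grasp_force: 0.3
[-89.0566   1.0761  61.0027]
-127 165 -8.239738002386094 -0.1716834063074657
-119 443 -9.77577248048215 57.21991507936375
-111 1035 -4.712540690321461 63.59179621747399
-103 440 -3.3031929886636684 56.12406481510957
-95 250 -2.5325676989754813 0.9064496314186987
-87 105 -2.447233000740297 0.9182045986130399
[(array([58.2206, -1.005 , 94.2   ]), 0.69), (array([-97.55  ,  -1.0188,  60.7   ]), 0.79)]
```

```bash
python3 -m creep '[{"wx":0,"wy":0,"wz":0,"tx":7,"ty":0,"tz":9,"gripper":-1},{"wx":0,"wy":0,"wz":0,"tx":12,"ty":0,"tz":18.5,"gripper":-1},{"wx":0,"wy":0,"wz":0,"tx":16,"ty":0,"tz":28,"gripper":-1},{"wx":0,"wy":0,"wz":0,"tx":18,"ty":0,"tz":36,"gripper":-1},{"wx":0,"wy":0,"wz":0,"tx":19.5,"ty":0,"tz":42,"gripper":-1}]'
python3 -m creep '[{"wx":0,"wy":0,"wz":0,"tx":0,"ty":0,"tz":1.5,"gripper":-1},{"wx":0,"wy":0,"wz":0,"tx":0,"ty":0,"tz":3,"gripper":-1},{"wx":0,"wy":0,"wz":0,"tx":0,"ty":0,"tz":4.5,"gripper":-1},{"wx":0,"wy":0,"wz":0,"tx":0,"ty":0,"tz":5.5,"gripper":-1},{"wx":0,"wy":0,"wz":0,"tx":0,"ty":0,"tz":5.5,"gripper":-1}]'
python3 -c "
from k import *
print(hz(np.array(get_obs()['tool_pos'])))"
```

```text
time_s: 19.98
tool_pos: [0.4765, -0.2116, 0.0727]
tool_rot: [180.0, -0.1, 170.2]
force: [0.7, -0.4, 0.6]
grip_width: 0.0003
grasp_force: 0.2
time_s: 20.4
tool_pos: [0.4777, -0.2119, 0.0687]
tool_rot: [-180.0, 0.0, 170.2]
force: [0.2, 0.5, 0.6]
grip_width: 0.0004
grasp_force: 0.0
[-107.3544    1.0947   13.6916]
```

Nearly down (shut = tip at 0.068); press the last bit gently.

```bash
python3 -m creep '[{"wx":0,"wy":0,"wz":0,"tx":0,"ty":0,"tz":0.7,"gripper":-1},{"wx":0,"wy":0,"wz":0,"tx":0,"ty":0,"tz":1.4,"gripper":-1},{"wx":0,"wy":0,"wz":0,"tx":0,"ty":0,"tz":2,"gripper":-1},{"wx":0,"wy":0,"wz":0,"tx":0,"ty":0,"tz":2,"gripper":-1}]'
```

```text
time_s: 20.73
tool_pos: [0.4778, -0.212, 0.0678]
tool_rot: [179.9, 0.0, 170.2]
force: [-2.8, 1.9, 8.8]
grip_width: 0.0005
grasp_force: 4.7
```

```bash
python3 -m creep '[{"wx":0,"wy":0,"wz":0,"tx":0,"ty":0,"tz":1,"gripper":-1},{"wx":0,"wy":0,"wz":0,"tx":0,"ty":0,"tz":1,"gripper":-1}]'
python3 -m creep '[{"wx":0,"wy":0,"wz":0,"tx":0,"ty":0,"tz":-12,"gripper":-1},{"wx":0,"wy":0,"wz":0,"tx":0,"ty":0,"tz":-40,"gripper":-1},{"wx":0,"wy":0,"wz":0,"tx":0,"ty":0,"tz":-75,"gripper":-1},{"wx":0,"wy":0,"wz":0,"tx":-30,"ty":0,"tz":-110,"gripper":-1},{"wx":0,"wy":0,"wz":0,"tx":-60,"ty":0,"tz":-130,"gripper":-1}]'
python3 -m creep '[{"wx":0,"wy":0,"wz":0,"tx":0,"ty":0,"tz":0,"gripper":-1},{"wx":0,"wy":0,"wz":0,"tx":0,"ty":0,"tz":0,"gripper":-1},{"wx":0,"wy":0,"wz":0,"tx":0,"ty":0,"tz":0,"gripper":-1}]'
python3 -c "
from k import *
p,W=cloud('wrist');H=hz(W);m=(abs(H[...,1])<13)&(H[...,0]<-97)&(H[...,0]>-121)&(H[...,2]>5)&(H[...,2]<60);m[265:]=False;Q=H[m]
print(len(Q),np.percentile(Q[:,2],[5,50,95]))
m=(abs(abs(H[...,1])-17)<3)&(abs(H[...,0]+52)<25)&(H[...,2]>20)&(H[...,2]<90);m[265:]=False;print(m.sum(),np.percentile(H[m][:,2],[50,98]))
p,W=cloud('side');save('s7',p[150:450,150:500])"
```

```text
time_s: 20.9
tool_pos: [0.4778, -0.212, 0.0677]
tool_rot: [179.9, 0.0, 170.2]
force: [-6.7, 2.5, 18.1]
grip_width: 0.0003
grasp_force: 8.7
time_s: 21.32
tool_pos: [0.5368, -0.2226, 0.1997]
tool_rot: [179.8, 0.3, 170.1]
force: [1.0, -0.1, 1.4]
grip_width: 0.0008
grasp_force: 0.0
time_s: 21.57
tool_pos: [0.5359, -0.2223, 0.1952]
tool_rot: [-180.0, -0.1, 170.2]
force: [-0.0, -0.7, -0.6]
grip_width: 0.0007
grasp_force: 0.0
579 [10.1438 11.6799 12.9438]
822 [38.5802 42.3006]
```

View pics/s7.png

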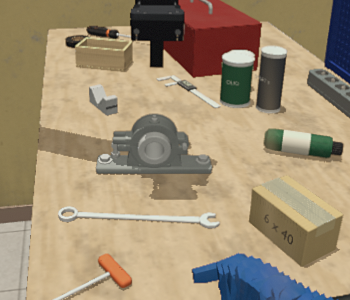

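The crop shows the cap shut over the bush at (155,140). The lug top measures 67 mm over the bench and the cap crown 42 mm over the axis, so it is fully shut; the bystanders are where they were.

```bash
python3 -c "
from cell import env
print(env.sign_off())"
```

```text
the job is handed in; nothing more can be done
None
```

The bush is seated in the housing with its turned-down end in the narrow part, the cap measured fully shut over it, and the job was handed in at about 22 s; the sign-off returned no verdict.

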